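Close up the bottle rail

ROBOT

A 7-joint arm with a two-finger parallel gripper is mounted at the origin on the work surface. World frame = base frame: x ahead of the robot, y to its left, z up, the work surface at z = 0. Lengths are in m, angles in rad, forces in N, time in s.
With the tool pointing down it reaches from about 0.425 to 0.925 m from the base axis. Payload 6.8 kg.
Tool frame: the origin (TCP) lies at the very end of the fingers, on their centre line; the grasp point (between the pads) lies r.grip_depth behind it (r.grip_depth is the distance from the TCP to the grasp point, in m); z points along the fingers, x is the direction in which the jaws open and shut, and the axes are right-handed (so a half turn about z gives the same grasp; the last joint's range is limited). The gripper opens to 85 mm and grips with 20 to 120 N. Pads are 22 mm wide; open, the fingers measure 114 mm over their backs; the gripper's body (76 mm by 85 mm) begins 54 mm behind the grasp point. The pads swing forward as they close: fully open they stand 13 mm farther back than shut.
Start: joints at [-1.229, 0.477, 0.022, 1.555, -0.011, 1.109, -0.083], TCP at [0.293, 0.608, 0.193] pointing down, gripper open.
Joint ranges: [-2.96, 2.96], [-0.34, 2.1], [-1.41, 1.46], [0.24, 2.44], [-1.37, 4.51], [0.17, 1.92], [-2.96, 2.96]. Speed limits (rad/s): [2.39, 2.39, 3.14, 3.14, 3.14, 3.14, 3.14].

INTERFACE

Orientations are given as a rotation vector (axis times angle).
In Python, from bench import readout, grab_frame, workorder, r gives the robot as it stands.
- The arm moves only by the shell command python3 -m handwheel 'ROWS' [FORCE]. ROWS is text: rows parted by semicolons, each of 7 numbers parted by spaces: the shift along the tool's x, y, z in mm, then the turn, a rotation vector about the tool's x, y, z in degrees, then the finger opening in mm, from 0 to 85.4. A call has 1 to 12 rows; each row is the pose to reach, as a shift and turn from the pose commanded when the call began, along the tool's axes at that moment; what a row does not reach only later rows make up. A row lasts 1/8 s, in which the tool goes at most 62.5 mm and 10.7 degrees, less where a joint would pass 70% of its speed; a pose out of reach is approached as far as the arm can. A call with a gripper value outside its range is refused whole. The fingers move at their own pace and stop on an object; FORCE is the grip in N (left out, the last holds). Time passes only in rows, so rows that repeat a pose let the fingers close. It gives the time, the measured TCP pose, the force and the opening at its end, in the units of the state.
- readout.get_obs(): the state, without advancing time (a new reading comes with each control period).
- grab_frame(name): name is "scene" or "top" or "wrist"; returns a dict with "pixels" (420x560x3 uint8, red, green, blue), "fx", "fy", "cx", "cy" (pixels), "D" ([k1, k2, p1, p2, k3] as OpenCV has them; the pictures are not rectified), "rvec" (rotation vector, rad) and "tvec" (3), from world to camera coordinates, as OpenCV has them. Camera axes: x right, y down, z forward; pixel columns grow to the right and rows downward; lengths in m; the calibration is good to about 2 mm. A picture is of the moment at which its call begins. There is no depth.
- workorder.hand_in(): hands the job in, once; it reports no verdict.
The state is a dict: "clock": time; "joints": joint angles; "qvel": joint speeds; "tau": joint torques, N m; "tcp_pos": TCP position; "orientation": TCP orientation; "contact_force": force on the tool from outside, world axes, zero at the start; "moment": the same for the moment, N m; "grip_width": finger opening in m.
Only numpy, scipy, OpenCV 4.12 (cv2) and the standard library are available. Lean on these libraries where they do the work, as an engineer would, in place of code of your own. Each camera call takes 0.05 s, during which the arm holds its last target.

TASK

Close up the row of four square amber bottles standing in the low steel bottle rail: push the row along the rail from the end away from the stop, as one train, until the leading bottle is gently home against the upright rubber-faced end stop and all four stand touching. Only slide them: do not lift or tip a bottle, let the row come apart on the way or ram the glass into the stop, and leave everything else on the counter where it is. Then take the hand away.

Things in the scene. Friction and masses are not known exactly. Their poses are not given: they have to be found in the camera images.
- rail: fixed straight channel of bright sheet metal, open at the top, 360 mm long along its own y axis and 54 mm wide along its x axis; 48 mm wide inside; its floor is 8 mm above the counter and its perforated side lips rise to 22 mm above the counter; origin: middle of the rail at counter height, z up
- end_stop: fixed upright stop across one end of the rail (either end, it differs from run to run), dark plate faced with black rubber: 47 mm wide, 10 mm thick along the rail, 40 mm tall, its top 48 mm above the counter; origin: centre of its underside on the rail floor, 174 mm from the middle of the rail, so its rubber face is 5 mm from the origin towards the bottles; it does not give when pushed
- low_lip: fixed low metal lip across the other, loading end of the rail, 6 mm thick and 5 mm tall above the rail floor; origin: centre of its underside
- bottle_a: square amber glass bottle with a black screw cap, one of the four alike that stand touching in a row in the rail; body 42 x 42 mm and 44 mm tall with flat sides, round cap 27 mm across, top 65 mm above the underside, about 0.1 kg; origin: centre of its underside, z up, sides square to the rail. The bottles stand in the order a, b, c, d along the rail's own +y direction; a or d is nearest the end stop. There is 50 to 115 mm of empty rail between the row and either end.
- bottle_b: square amber glass bottle with a black screw cap, one of the four alike that stand touching in a row in the rail; body 42 x 42 mm and 44 mm tall with flat sides, round cap 27 mm across, top 65 mm above the underside, about 0.1 kg; origin: centre of its underside, z up, sides square to the rail. Second in the row.
- bottle_c: square amber glass bottle with a black screw cap, one of the four alike that stand touching in a row in the rail; body 42 x 42 mm and 44 mm tall with flat sides, round cap 27 mm across, top 65 mm above the underside, about 0.1 kg; origin: centre of its underside, z up, sides square to the rail. Third in the row.
- bottle_d: square amber glass bottle with a black screw cap, one of the four alike that stand touching in a row in the rail; body 42 x 42 mm and 44 mm tall with flat sides, round cap 27 mm across, top 65 mm above the underside, about 0.1 kg; origin: centre of its underside, z up, sides square to the rail. Fourth in the row, at the other end of it from a.
- spare_bottle: bystander: a fifth bottle of the same kind, standing on the counter beyond the rail, not part of the row; origin: centre of its underside
- tube_rack: bystander: clear acrylic rack 36 x 106 mm, 44 mm tall, holding one white tube that stands up to 60 mm; origin: centre of its underside
- dropper_bottle: bystander: round amber bottle 33 mm across with a rubber bulb, 85 mm tall; origin: centre of its underside
- beaker: bystander: glass cup 48 mm across, 55 mm tall; origin: centre of its underside
- spatula: bystander: slim steel laboratory spatula 160 mm long, 12 mm wide and 4 mm thick, lying on the counter; origin: its middle
- loose_cap: bystander: black screw cap 27 mm across, 14 mm tall, on the counter; origin: centre of its underside

How it is judged:
At the end, for the whole second after the job is handed in: The four bottles stand upright and at rest on the rail floor, neighbours touching (within 2.5 mm), the leading bottle against the rubber face of the end stop (within 3 mm) and the last bottle no more than 5 mm from its fully home place (((horizontal distance between bottle_a and end_stop below 0.029 m and horizontal distance between bottle_d and end_stop below 0.156 m) or (horizontal distance between bottle_d and end_stop below 0.029 m and horizontal distance between bottle_a and end_stop below 0.156 m)) and horizontal distance between bottle_a and bottle_b below 0.0445 m and horizontal distance between bottle_b and bottle_c below 0.0445 m and horizontal distance between bottle_c and bottle_d below 0.0445 m and angle between each of bottle_a, bottle_b, bottle_c, bottle_d's own z axis and vertical below 0.06 rad and linear speed of each of bottle_a, bottle_b, bottle_c, bottle_d below 0.01 m/s and height (world z) of each of bottle_a, bottle_b, bottle_c, bottle_d below 0.0105 m).
It fails at once if a bottle of the row is lifted off the rail floor (8 mm) (height (world z) of any of bottle_a, bottle_b, bottle_c, bottle_d above 0.016 m).
It fails at once if a bottle of the row is tipped (more than 0.2 rad) (angle between any of bottle_a, bottle_b, bottle_c, bottle_d's own z axis and vertical above 0.2 rad).
It fails at once if the row comes apart (a gap of more than 8 mm between neighbours) (horizontal distance between bottle_a and bottle_b above 0.05 m or horizontal distance between bottle_b and bottle_c above 0.05 m or horizontal distance between bottle_c and bottle_d above 0.05 m).
It fails at once if the row is rammed into the end stop (more than 80 N) (contact force between end_stop and anything else above 80 N).
It fails at once if something else on the counter is moved (more than 12 mm) (distance of any of spare_bottle, tube_rack, dropper_bottle, beaker, spatula, loose_cap from where it was at the start of the episode above 0.012 m).
It also fails if it takes over 35 s, if anything falls off the work surface, if the arm or the gripper's body presses on something with over 40 N, if the wrist force passes 120 N, or if a joint passes its speed limit or range.

## Working session

There is one attempt and no reset: what is moved stays moved. The work goes in short steps, Python scripts to look and compute and a shell command to move; the robot and the scene stay as the last step left them, time stands still between calls to the robot, and variables do not carry over. Pictures are saved under pics/ and viewed, and the job is handed in when it is done.

```bash
ls; mkdir -p pics
python3 - <<'E'
from bench import readout, grab_frame, r
import cv2
o=readout.get_obs()
for k,v in o.items(): print(k,v)
print(r.grip_depth)
for n in("scene","top","wrist"):
    f=grab_frame(n); cv2.imwrite(f"pics/{n}0.png",f["pixels"][:,:,::-1]); print(n,{k:v for k,v in f.items() if k!="pixels"})
E
```

```text
pics
clock 0.0
joints [-1.22913275  0.47780708  0.02233196  1.55645479 -0.01153825  1.10929229
 -0.08310695]
qvel [ 0.00039599 -0.00287442 -0.00074446 -0.00015096  0.0005681   0.00191722
 -0.00100247]
tau [ 3.90906862e-04 -5.96460021e+01  1.60711806e+00 -2.81187093e+01
  1.23823987e-02  9.39129386e-03 -5.67957159e-06]
tcp_pos [0.29317178 0.60727173 0.19181953]
orientation [ 2.65996822e+00  1.66958816e+00 -2.35316746e-03]
contact_force [0.60125753 0.33085134 0.63127649]
moment [-0.02893132 -0.02528613  0.03415846]
grip_width 0.08559290446046597
0.0187
scene {'fx': 444.04792653091164, 'fy': 444.04792653091164, 'cx': 274.8407502843223, 'cy': 209.432702866797, 'D': array([-0.03376274,  0.        ,  0.        ,  0.        ,  0.        ]), 'rvec': array([ 0.93457757,  2.47356885, -1.10140556]), 'tvec': array([ 0.42795232, -0.23165735,  0.97761422])}
top {'fx': 405.63364750087624, 'fy': 405.63364750087624, 'cx': 282.29133180391887, 'cy': 207.97877535528582, 'D': array([0.03801465, 0.        , 0.        , 0.        , 0.        ]), 'rvec': array([ 2.13748989, -2.11235426,  0.22375292]), 'tvec': array([0.01993196, 0.55721914, 0.58933081])}
wrist {'fx': 319.55367181499014, 'fy': 319.55367181499014, 'cx': 278.6239645777062, 'cy': 205.82007100526755, 'D': array([-0.03569768,  0.        ,  0.        ,  0.        ,  0.        ]), 'rvec': array([-2.41340466, -1.5151223 , -0.2509649 ]), 'tvec': array([-0.67411908, -0.04192736,  0.38045688])}
```

View pics/scene0.png

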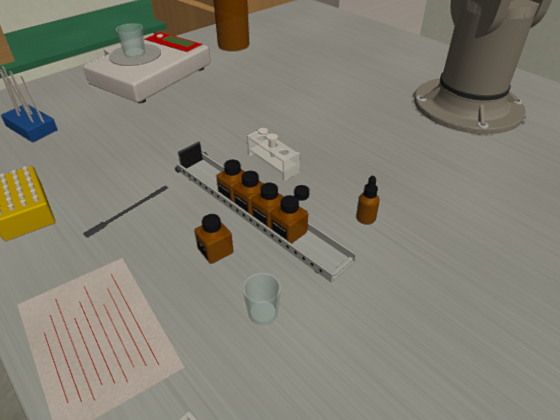

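View pics/top0.png

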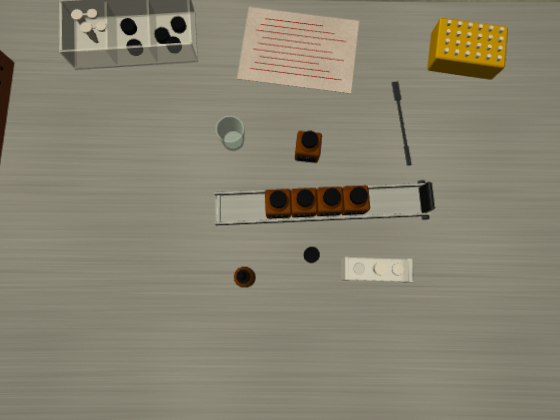

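View pics/wrist0.png

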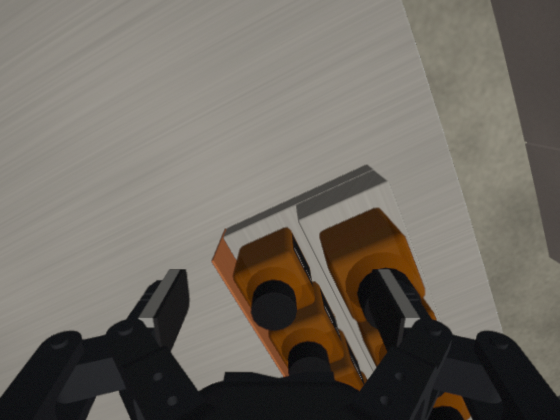

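Top view: the stop is at the right end of the rail (427,197). The row's caps are at columns 279, 305, 332 and 358, around row 200. The loading lip is at column 218. I push from the left end towards the right.

```bash
cat > h.py <<'E'
import numpy as np, cv2
from bench import readout, grab_frame, r
def cast(f,uv,z):
    K=np.array([[f["fx"],0,f["cx"]],[0,f["fy"],f["cy"]],[0,0,1]])
    n=cv2.undistortPoints(np.array(uv,float).reshape(-1,1,2),K,f["D"]).reshape(-1,2)
    R=cv2.Rodrigues(f["rvec"])[0]; C=-R.T@f["tvec"]
    d=np.c_[n,np.ones(len(n))]@R
    return C+d*((z-C[2])/d[:,2])[:,None]
def caps(f,box):
    g=f["pixels"].astype(int); x0,y0,x1,y1=box
    m=np.zeros(g.shape[:2],np.uint8); m[y0:y1,x0:x1]=(g[y0:y1,x0:x1].max(2)<40)*255
    n,l,s,c=cv2.connectedComponentsWithStats(m)
    return [(c[i],s[i]) for i in range(1,n) if s[i][4]>60]
E
python3 - <<'E'
from h import *
f=grab_frame("top")
for c,s in caps(f,(255,180,445,225)): print(c.round(1),s,cast(f,[c],0.073)[0].round(4),cast(f,[c],0.048)[0].round(4))
g=f["pixels"][170:240,200:450,::-1]; cv2.imwrite("pics/c0.png",cv2.resize(g,None,fx=3.2,fy=3.2,interpolation=cv2.INTER_CUBIC))
E
```

```text
[425.8 197.3] [419 183  15  29 296] [ 0.5731 -0.1956  0.073 ] [ 0.5789 -0.205   0.048 ]
[358.3 195.4] [350 187  18  18 245] [ 0.5748 -0.091   0.073 ] [ 0.5807 -0.0962  0.048 ]
[331.6 196.7] [323 188  18  18 241] [ 0.5722 -0.0495  0.073 ] [ 0.5779 -0.0529  0.048 ]
[277.9 199.1] [270 191  17  17 239] [0.5673 0.0336 0.073 ] [0.5728 0.0336 0.048 ]
[304.8 197.9] [297 190  17  17 235] [ 0.5696 -0.0079  0.073 ] [ 0.5753 -0.0097  0.048 ]
[329.4 213.4] [319 212  22   4  61] [ 0.5457 -0.0458  0.073 ] [ 0.5504 -0.0491  0.048 ]
```

View pics/c0.png

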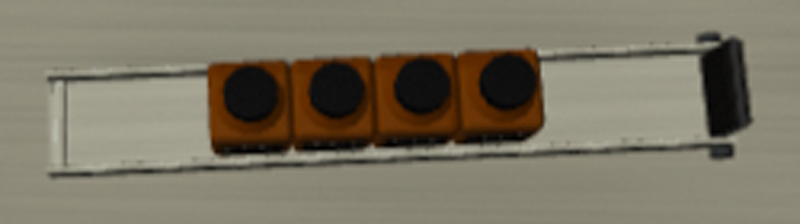

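Run:
```python
from h import *
f=grab_frame("top")
P=cast(f,[(215.6,193),(215.6,224.3),(423,184.4),(423.5,215.6)],0.022)[:,:2]
a=(P[0]+P[1])/2;b=(P[2]+P[3])/2
print(P.round(4),a,b,np.linalg.norm(b-a),np.degrees(np.arctan2(*(b-a)[::-1])))
u=(b-a)/np.linalg.norm(b-a); n=np.array([-u[1],u[0]])
C=cast(f,[(277.9,199.1),(358.3,195.4)],0.073)[:,:2]
print(u,[( (c-a)@u,(c-a)@n) for c in C])
# stop top edge facing bottles at z=.048
S=cast(f,[(200+701/3.2,170+45/3.2),(200+711/3.2,170+137/3.2)],0.048)[:,:2]; print([((c-a)@u,(c-a)@n) for c in S])
print("entry pt", a+u*0.05, "last face",C[0]-u*0.021)
o=readout.get_obs()
R=cv2.Rodrigues(o["orientation"])[0]; print(R.round(3))
# wanted: tool z down, tool y = +-u
for s in(1,-1):
    y=s*np.r_[u,0]; z=np.array([0,0,-1.]); x=np.cross(y,z); G=np.c_[x,y,z]
    print(s,np.degrees(cv2.Rodrigues(R.T@G)[0].ravel()))
    for t in (np.r_[C[0]-u*0.055,0.12],np.r_[C[0]-u*0.055,0.026]): print("shift mm",1000*R.T@(t-o["tcp_pos"]),t)
```

```text
[[ 0.5875  0.1381]
 [ 0.5345  0.1358]
 [ 0.6072 -0.2113]
 [ 0.5536 -0.209 ]] [0.56097219 0.13695228] [ 0.58038993 -0.21014982] 0.3476448138682987 -86.79807047880024
[ 0.05585513 -0.99843888] [(np.float64(0.10343203289408352), np.float64(0.00044083042316517783)), (np.float64(0.22841698762575366), np.float64(0.0010352590121595403))]
[(np.float64(0.33392966569301213), np.float64(0.02120277781038712)), (np.float64(0.3336662296518233), np.float64(-0.026312607675082797))]
entry pt [0.56376494 0.08703034] last face [0.56601658 0.05467356]
[[ 0.435  0.901 -0.   ]
 [ 0.901 -0.435 -0.001]
 [-0.001  0.    -1.   ]]
1 [2.75503791e-02 3.93985890e-02 6.10258383e+01]
shift mm [-349.59135036  469.4649482    72.67251422] [0.56411751 0.08862048 0.12      ]
shift mm [-349.51637945  469.45911218  166.67248414] [0.56411751 0.08862048 0.026     ]
-1 [-4.52680662e-02  3.16547475e-02 -1.18974151e+02]
shift mm [-349.59135036  469.4649482    72.67251422] [0.56411751 0.08862048 0.12      ]
shift mm [-349.51637945  469.45911218  166.67248414] [0.56411751 0.08862048 0.026     ]
```

```bash
python3 -m handwheel '-29 39 6 0 0 5 60; -58 78 12 0 0 10 40; -87 117 18 0 0 15 20; -117 156 24 0 0 20 0; -146 196 30 0 0 25 0; -175 235 36 0 0 31 0; -204 274 42 0 0 36 0; -233 313 48 0 0 41 0; -262 352 54 0 0 46 0; -291 391 60 0 0 51 0; -320 430 66 0 0 56 0; -349.6 469.5 72 0 0 61 0' 40
python3 - <<'E'
from h import *
o=readout.get_obs()
print(o["clock"],o["tcp_pos"],cv2.Rodrigues(o["orientation"])[0].round(3),o["grip_width"],o["contact_force"])
E
```

```text
clock: 1.75
tcp_pos: [0.5649, 0.0877, 0.1207]
orientation: [-3.14, -0.085, -0.0]
contact_force: [0.8, 0.3, -0.1]
grip_width: 0.0
1.75 [0.56489981 0.08774448 0.12074014] [[ 0.999  0.054  0.   ]
 [ 0.054 -0.999  0.   ]
 [ 0.    -0.    -1.   ]] 3.035475828543794e-05 [ 0.78376096  0.30553379 -0.05654144]
```

```bash
python3 -m handwheel '0 0 30 0 0 0 0; 0 0 55 0 0 0 0; 0 0 70 0 0 0 0; 0 0 82 0 0 0 0; 0 0 94 0 0 0 0; 0 0 94 0 0 0 0'
python3 - <<'E'
from h import *
for n in("scene","top"):
    f=grab_frame(n); cv2.imwrite(f"pics/{n}1.png",f["pixels"][:,:,::-1])
f=grab_frame("scene"); g=f["pixels"][120:300,150:400,::-1]; cv2.imwrite("pics/sc1.png",cv2.resize(g,None,fx=3.2,fy=3.2))
E
```

```text
clock: 2.5
tcp_pos: [0.5638, 0.0889, 0.0262]
orientation: [3.14, 0.089, -0.002]
contact_force: [-0.1, -0.2, -0.6]
grip_width: -0.0001
```

View pics/sc1.png

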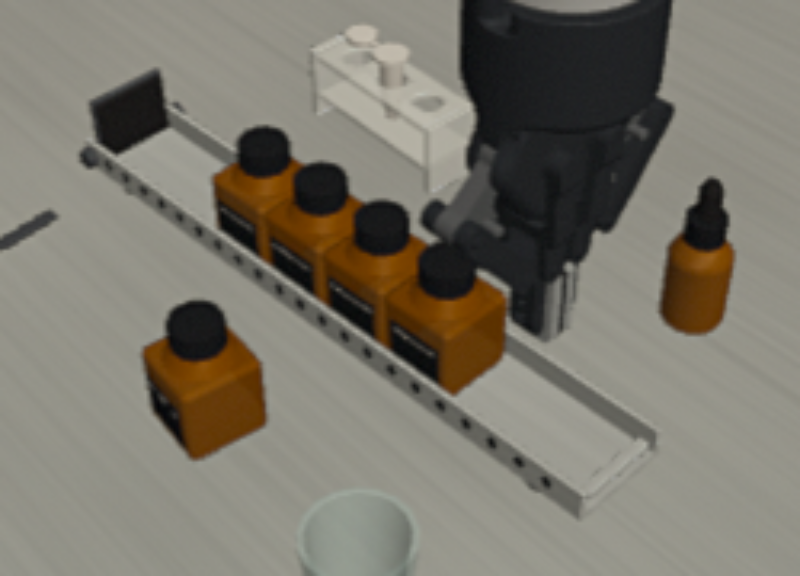

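View pics/top1.png

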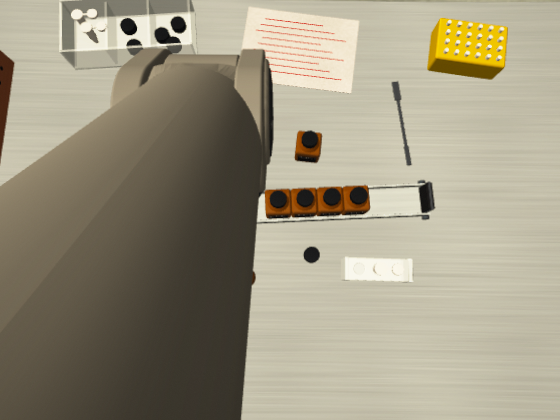

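Run:
```python
from h import *
f=grab_frame("scene")
K=np.array([[f["fx"],0,f["cx"]],[0,f["fy"],f["cy"]],[0,0,1]])
o=readout.get_obs();t=o["tcp_pos"]
a=np.array([.561,.137]);u=np.array([.0559,-.9984]);n=np.array([.9984,.0559])
pts=[t]+[np.r_[a+s*.348*u+q*n,.022] for s in(0,1) for q in(-.027,.027)]+[[.5673,.0336,.073]]
p=cv2.projectPoints(np.array(pts),f["rvec"],f["tvec"],K,f["D"])[0].reshape(-1,2)
print(((p-[150,120])*3.2).round(0), t)
for uv,z in (((650,435),.022),((582,512),.022),((82,150),.022),((447,248),.073),((541,338),.026)):
    print(uv,cast(f,[(uv[0]/3.2+150,uv[1]/3.2+120)],z)[0].round(4))
```

```text
[[535. 388.]
 [658. 419.]
 [579. 486.]
 [176. 101.]
 [ 98. 141.]
 [449. 253.]] [0.5648042  0.08901023 0.02738918]
(650, 435) [0.5439 0.1393 0.022 ]
(582, 512) [0.5973 0.149  0.022 ]
(82, 150) [ 0.6189 -0.2076  0.022 ]
(447, 248) [0.5658 0.0306 0.073 ]
(541, 338) [0.5392 0.0673 0.026 ]
```

Run:
```python
from h import *
f=grab_frame("scene"); g=f["pixels"][180:270,265:365,::-1]; cv2.imwrite("pics/sc2.png",cv2.resize(g,None,fx=6.5,fy=6.5,interpolation=cv2.INTER_CUBIC))
f=grab_frame("wrist"); cv2.imwrite("pics/w2.png",f["pixels"][:,:,::-1])
```

```text
(no output)
```

View pics/sc2.png

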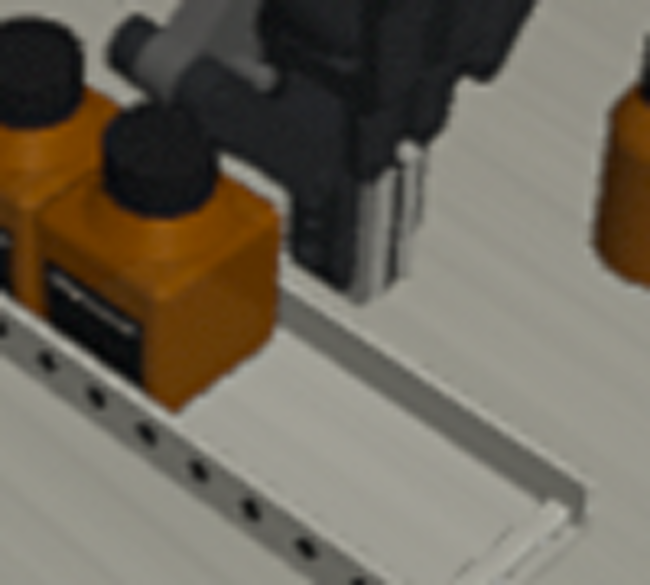

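View pics/w2.png

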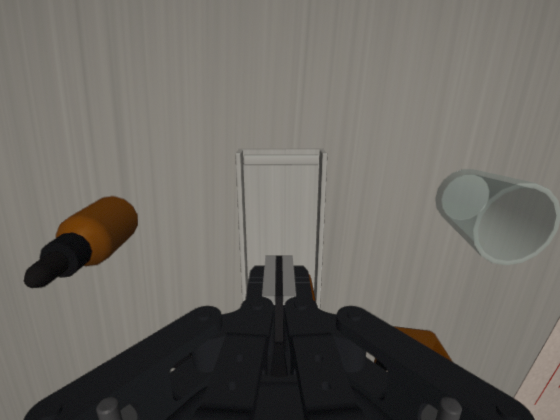

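Run:
```python
from h import *
f=grab_frame("scene")
a=np.array([.561,.137]);u=np.array([.0559,-.9984]);n=np.array([.9984,.0559])
for uv in ((320.4,226.5),(311,222.5)):
  A,B=cast(f,[uv]*2,np.array(0.))[0],cast(f,[uv],.3)[0]
  for off in(-.01,0,.014):
    q=A+(B-A)*((off-(A[:2]-a)@n)/((B[:2]-A[:2])@n)); print(uv,off,q.round(4),"s",(q[:2]-a)@u)
o=readout.get_obs();print((o["tcp_pos"][:2]-a)@u, (o["tcp_pos"][:2]-a)@n)
w=grab_frame("wrist");K=np.array([[w["fx"],0,w["cx"]],[0,w["fy"],w["cy"]],[0,0,1]])
print(cv2.projectPoints(np.array([o["tcp_pos"]]),w["rvec"],w["tvec"],K,w["D"])[0])
for uv in((241,153),(325,153)): print(cast(w,[uv],.022)[0].round(4), cast(w,[uv],.008)[0].round(4))
```

```text
(320.4, 226.5) -0.01 [0.554  0.0831 0.0453] s 0.053452394271933996
(320.4, 226.5) 0 [0.5636 0.0914 0.0576] s 0.04563345923764164
(320.4, 226.5) 0.014 [0.5769 0.1031 0.0749] s 0.03468695018963233
(311, 222.5) -0.01 [0.555  0.0653 0.0411] s 0.07126791795963518
(311, 222.5) 0 [0.5645 0.0741 0.0536] s 0.06295381618092329
(311, 222.5) 0.014 [0.5778 0.0865 0.071 ] s 0.051314073690726644
0.048111030468945555 0.0009032471419851641
[[[278.68845347 239.40022428]]]
[0.5397 0.1404 0.022 ] [0.5382 0.1379 0.008 ]
[0.5885 0.1432 0.022 ] [0.5907 0.1409 0.008 ]
```

Run:
```python
from h import *
w=grab_frame("wrist");K=np.array([[w["fx"],0,w["cx"]],[0,w["fy"],w["cy"]],[0,0,1]])
s=grab_frame("scene");Ks=np.array([[s["fx"],0,s["cx"]],[0,s["fy"],s["cy"]],[0,0,1]])
o=readout.get_obs();R=cv2.Rodrigues(o["orientation"])[0]
for dy in(-11,0,11):
  for dz in(0,-13,-20,-30):
    p=o["tcp_pos"]+R@np.array([0,dy,dz])/1000
    print(dy,dz,cv2.projectPoints(p[None],w["rvec"],w["tvec"],K,w["D"])[0].ravel().round(0),cv2.projectPoints(p[None],s["rvec"],s["tvec"],Ks,s["D"])[0].ravel().round(0))
g=w["pixels"][200:420,200:360,::-1];cv2.imwrite("pics/w3.png",cv2.resize(g,None,fx=2.7,fy=2.7))
Rw=cv2.Rodrigues(w["rvec"])[0];print(R.T@(-Rw.T@w["tvec"]-o["tcp_pos"]))
```

```text
-11 0 [279. 223.] [323. 245.]
-11 -13 [279. 231.] [324. 239.]
-11 -20 [279. 237.] [324. 235.]
-11 -30 [278. 245.] [325. 230.]
0 0 [279. 239.] [317. 241.]
0 -13 [279. 249.] [318. 235.]
0 -20 [279. 254.] [318. 231.]
0 -30 [278. 263.] [319. 226.]
11 0 [279. 255.] [312. 237.]
11 -13 [279. 266.] [312. 231.]
11 -20 [279. 272.] [312. 227.]
11 -30 [279. 281.] [313. 222.]
[ 1.53433594e-04 -8.40646511e-02 -1.80492293e-01]
```

View pics/w3.png

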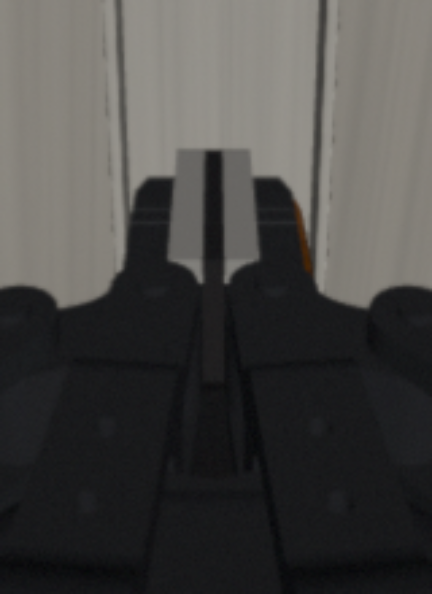

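The scene and wrist pictures agree that the shut pad tips sit about 40 mm behind the reported TCP. In the scene crop the tip is at (360,300), above the rail. I'll descend in small checked steps rather than trust the reported z.

```bash
python3 -m handwheel '0 0 5 0 0 0 0; 0 0 10 0 0 0 0; 0 0 15 0 0 0 0; 0 0 15 0 0 0 0'
python3 - <<'E'
from h import *
f=grab_frame("scene"); g=f["pixels"][180:270,265:365,::-1]; cv2.imwrite("pics/sc3.png",cv2.resize(g,None,fx=6.5,fy=6.5,interpolation=cv2.INTER_CUBIC))
o=readout.get_obs();print(o["clock"],o["tcp_pos"],o["contact_force"],o["joints"])
E
```

```text
clock: 3.5
tcp_pos: [0.5638, 0.0888, 0.0112]
orientation: [3.14, 0.088, -0.002]
contact_force: [-0.6, -0.8, 0.4]
grip_width: -0.0001
3.55 [0.56406926 0.08882302 0.01146641] [-0.47860625 -0.31668903  0.12326785] [-0.5161572   0.56466827  0.32762229  1.96079132 -0.28424318  0.66089565
  0.0464893 ]
```

View pics/sc3.png

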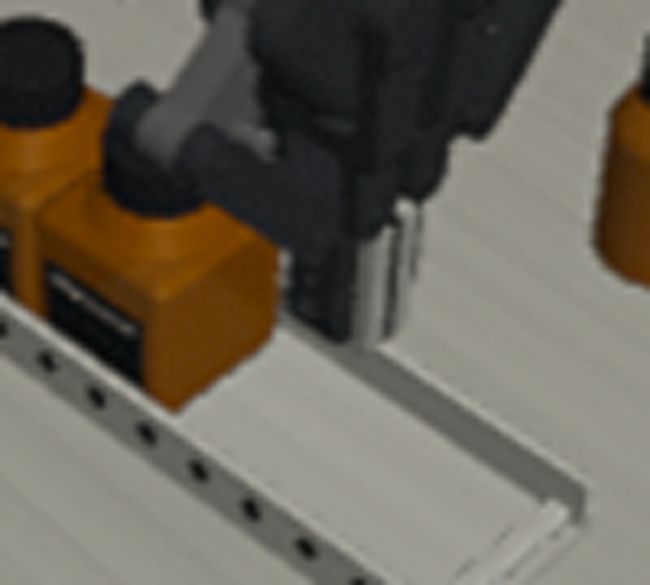

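Tip corner now at crop (345–380, 345), still above the far lip line. I'll lower it another 20 mm in small steps while watching the force.

```bash
python3 -m handwheel '0 0 5 0 0 0 0; 0 0 10 0 0 0 0; 0 0 15 0 0 0 0; 0 0 20 0 0 0 0; 0 0 20 0 0 0 0'
python3 - <<'E'
from h import *
f=grab_frame("scene"); g=f["pixels"][180:270,265:365,::-1]; cv2.imwrite("pics/sc4.png",cv2.resize(g,None,fx=6.5,fy=6.5,interpolation=cv2.INTER_CUBIC))
f=grab_frame("wrist");g=f["pixels"];cv2.imwrite("pics/w4.png",g[:,:,::-1])
E
```

```text
clock: 4.18
tcp_pos: [0.5639, 0.0889, -0.0087]
orientation: [3.14, 0.088, -0.001]
contact_force: [1.3, -0.1, 0.6]
grip_width: -0.0001
```

View pics/sc4.png

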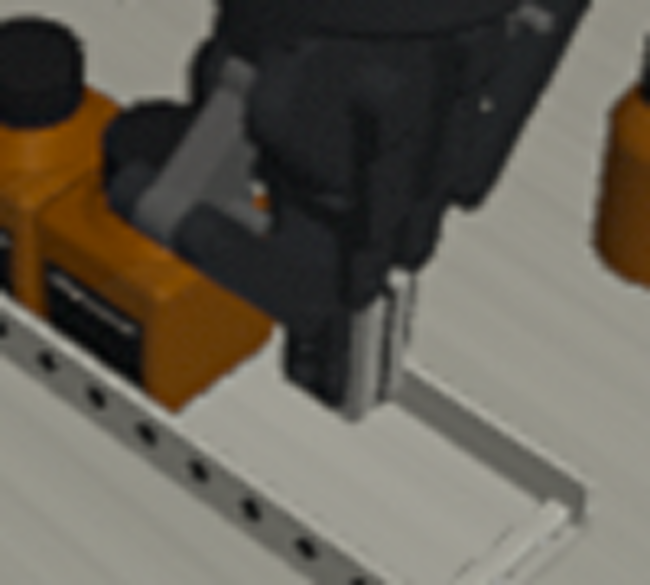

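View pics/w4.png

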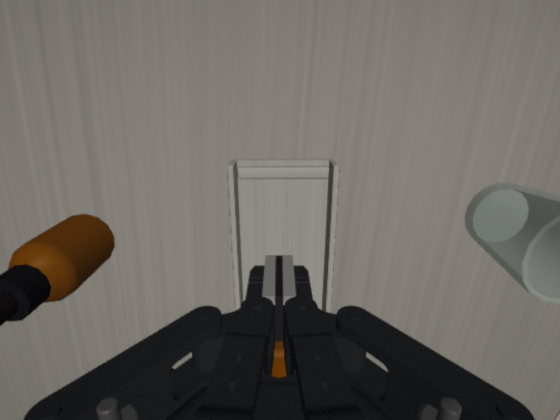

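Run:
```python
from h import *
f=grab_frame("scene")
a=np.array([.561,.137]);u=np.array([.0559,-.9984]);n=np.array([.9984,.0559])
for uv in ((319.6,244.3),(309,238.5)):
  A,B=cast(f,[uv],0.)[0],cast(f,[uv],.3)[0]
  for off in(0.007,.014):
    q=A+(B-A)*((off-(A[:2]-a)@n)/((B[:2]-A[:2])@n)); print(uv,off,q.round(4),"s",(q[:2]-a)@u)
o=readout.get_obs();print((o["tcp_pos"][:2]-a)@u, (o["tcp_pos"][:2]-a)@n,o["clock"],o["tcp_pos"])
```

```text
(319.6, 244.3) 0.007 [0.5702 0.0985 0.032 ] s 0.038956467531404
(319.6, 244.3) 0.014 [0.5769 0.1043 0.0414] s 0.03350779423874273
(309, 238.5) 0.007 [0.5713 0.0785 0.0291] s 0.05899540369748878
(309, 238.5) 0.014 [0.5779 0.0847 0.0385] s 0.0531375200447553
0.04819276213576454 0.0006902118622463702 4.325 [ 0.56438333  0.08891944 -0.00809759]
```

```bash
python3 -m handwheel '0 0 4 0 0 0 0; 0 4 4 0 0 0 0; 0 8 4 0 0 0 0; 0 12 4 0 0 0 0; 0 14 4 0 0 0 0; 0 15.5 4 0 0 0 0; 0 17 4 0 0 0 0; 0 17 4 0 0 0 0'
python3 - <<'E'
from h import *
f=grab_frame("top")
for c,s in caps(f,(255,180,445,212)): print(c.round(1),cast(f,[c],0.073)[0].round(4))
f=grab_frame("scene"); g=f["pixels"][150:270,235:365,::-1]; cv2.imwrite("pics/sc5.png",cv2.resize(g,None,fx=5,fy=5,interpolation=cv2.INTER_CUBIC))
E
```

```text
clock: 5.32
tcp_pos: [0.5653, 0.0719, -0.0122]
orientation: [-3.14, -0.088, -0.0]
contact_force: [-0.1, -0.8, -0.0]
grip_width: 0.0001
[424.7 198. ] [ 0.5719 -0.1937  0.073 ]
[358.2 195.4] [ 0.5747 -0.091   0.073 ]
[331.4 196.6] [ 0.5723 -0.0493  0.073 ]
[304.7 197.9] [ 0.5697 -0.0078  0.073 ]
```

View pics/sc5.png

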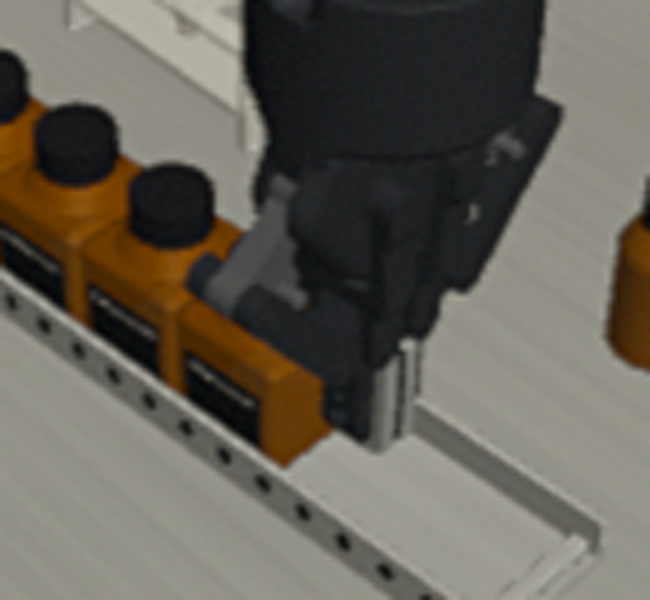

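Pad is just short of the last bottle's rear face, at about (325,440) in the crop; the caps haven't moved. Now creeping into contact.

```bash
python3 -m handwheel '0 1 0 0 0 0 0; 0 2 0 0 0 0 0; 0 3 0 0 0 0 0; 0 4 0 0 0 0 0; 0 5 0 0 0 0 0; 0 6 0 0 0 0 0; 0 7.5 0 0 0 0 0; 0 9 0 0 0 0 0; 0 10.5 0 0 0 0 0; 0 12 0 0 0 0 0'
python3 - <<'E'
from h import *
f=grab_frame("top")
for c,s in caps(f,(255,180,445,212)): print(c.round(1),cast(f,[c],0.073)[0].round(4))
f=grab_frame("scene"); g=f["pixels"][120:270,175:365,::-1]; cv2.imwrite("pics/sc6.png",cv2.resize(g,None,fx=4,fy=4,interpolation=cv2.INTER_CUBIC))
E
```

```text
clock: 6.68
tcp_pos: [0.5659, 0.06, -0.0122]
orientation: [-3.14, -0.089, 0.0]
contact_force: [0.4, 2.9, 0.1]
grip_width: -0.0001
[424.7 198. ] [ 0.5719 -0.1937  0.073 ]
[362.2 195.3] [ 0.575  -0.0971  0.073 ]
[335.6 196.4] [ 0.5727 -0.0557  0.073 ]
[309.8 197.7] [ 0.5701 -0.0157  0.073 ]
```

View pics/sc6.png

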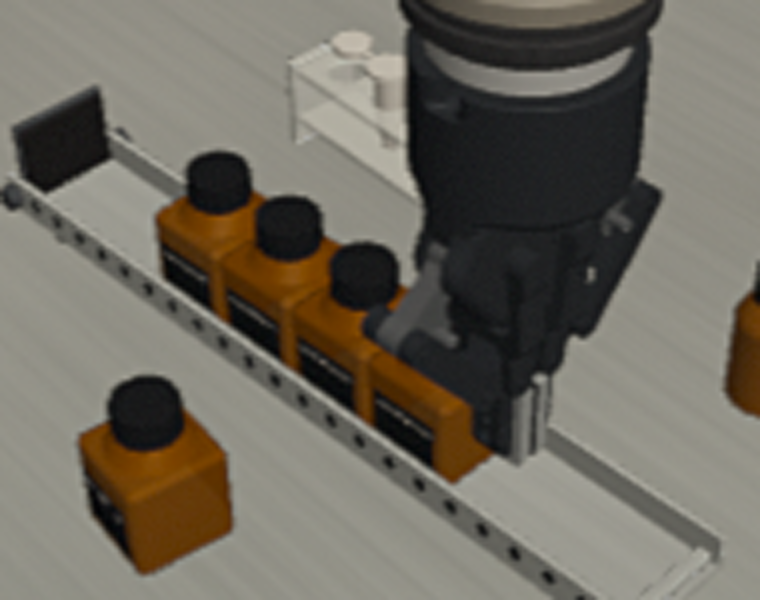

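Row moving as one train, with caps advanced about 6 mm at about 3 N. I'll carry on.

```bash
python3 -m handwheel '0 2 0 0 0 0 0; 0 4.5 0 0 0 0 0; 0 7 0 0 0 0 0; 0 9.5 0 0 0 0 0; 0 12 0 0 0 0 0; 0 14.5 0 0 0 0 0; 0 17 0 0 0 0 0; 0 19.5 0 0 0 0 0; 0 22 0 0 0 0 0; 0 24.5 0 0 0 0 0; 0 27 0 0 0 0 0; 0 29 0 0 0 0 0'
python3 - <<'E'
from h import *
f=grab_frame("top")
for c,s in caps(f,(255,180,445,212)): print(c.round(1),s[4],cast(f,[c],0.073)[0].round(4))
f=grab_frame("scene"); g=f["pixels"][120:270,175:365,::-1]; cv2.imwrite("pics/sc7.png",cv2.resize(g,None,fx=4,fy=4,interpolation=cv2.INTER_CUBIC))
E
```

```text
clock: 8.28
tcp_pos: [0.5675, 0.0308, -0.0122]
orientation: [-3.14, -0.088, -0.0]
contact_force: [-0.2, 2.4, 1.0]
grip_width: 0.0003
[424.7 198. ] 225 [ 0.572  -0.1937  0.073 ]
[380.7 194.5] 232 [ 0.5767 -0.1259  0.073 ]
[358.3 194.3] 89 [ 0.5765 -0.0911  0.073 ]
```

View pics/sc7.png

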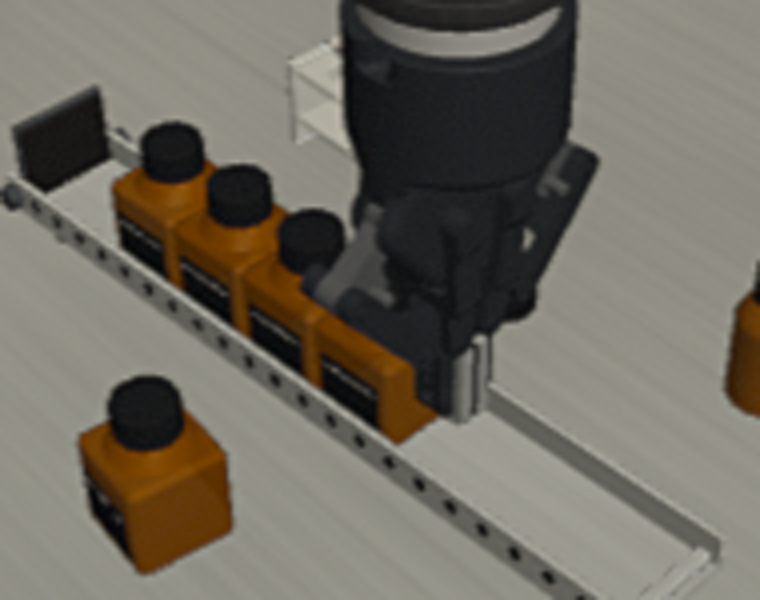

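```bash
python3 -m handwheel '0 2 0 0 0 0 0; 0 4.5 0 0 0 0 0; 0 7 0 0 0 0 0; 0 9.5 0 0 0 0 0; 0 12 0 0 0 0 0; 0 14.5 0 0 0 0 0; 0 17 0 0 0 0 0; 0 19.5 0 0 0 0 0; 0 22 0 0 0 0 0; 0 24.5 0 0 0 0 0; 0 27 0 0 0 0 0; 0 29 0 0 0 0 0'
python3 - <<'E'
from h import *
f=grab_frame("top")
for c,s in caps(f,(255,180,445,212)): print(c.round(1),s[4],cast(f,[c],0.073)[0].round(4))
f=grab_frame("scene"); g=f["pixels"][120:270,160:350,::-1]; cv2.imwrite("pics/sc8.png",cv2.resize(g,None,fx=4,fy=4,interpolation=cv2.INTER_CUBIC))
E
```

```text
clock: 9.88
tcp_pos: [0.5692, 0.0019, -0.0122]
orientation: [3.14, 0.088, -0.0]
contact_force: [-0.9, 2.6, 1.3]
grip_width: -0.0002
[424.8 196.5] 203 [ 0.5743 -0.1941  0.073 ]
```

View pics/sc8.png

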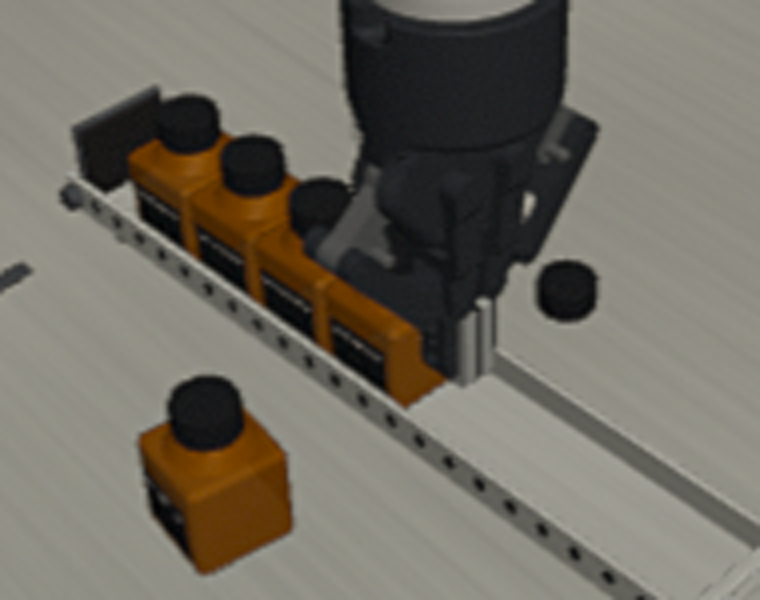

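About 19 mm left; the row is intact and the spare bottle is untouched. Slowing down.

```bash
python3 -m handwheel '0 1.5 0 0 0 0 0; 0 3 0 0 0 0 0; 0 4.5 0 0 0 0 0; 0 6 0 0 0 0 0; 0 7.5 0 0 0 0 0; 0 9 0 0 0 0 0; 0 10.5 0 0 0 0 0; 0 11.5 0 0 0 0 0; 0 12.5 0 0 0 0 0; 0 13.5 0 0 0 0 0; 0 14.5 0 0 0 0 0; 0 15.5 0 0 0 0 0' 
python3 -m handwheel '0 0.6 0 0 0 0 0; 0 1.2 0 0 0 0 0; 0 1.8 0 0 0 0 0'
```

```text
clock: 11.48
tcp_pos: [0.57, -0.0135, -0.0122]
orientation: [-3.14, -0.089, 0.0]
contact_force: [-1.1, 2.0, 0.8]
grip_width: 0.0001
clock: 11.85
tcp_pos: [0.5701, -0.0152, -0.0122]
orientation: [-3.14, -0.089, 0.0]
contact_force: [-0.3, 1.8, 1.1]
grip_width: 0.0001
```

```bash
python3 -m handwheel '0 0.5 0 0 0 0 0; 0 1 0 0 0 0 0'; python3 -m handwheel '0 0.5 0 0 0 0 0; 0 1 0 0 0 0 0'
python3 - <<'E'
from h import *
f=grab_frame("scene"); g=f["pixels"][120:220,160:290,::-1]; cv2.imwrite("pics/sc9.png",cv2.resize(g,None,fx=6,fy=6,interpolation=cv2.INTER_CUBIC))
E
```

```text
clock: 12.1
tcp_pos: [0.5702, -0.0162, -0.0122]
orientation: [-3.14, -0.088, 0.0]
contact_force: [-0.6, 2.9, 0.5]
grip_width: 0.0002
clock: 12.35
tcp_pos: [0.5702, -0.0172, -0.0122]
orientation: [-3.14, -0.088, 0.0]
contact_force: [-0.7, 3.6, 0.2]
grip_width: -0.0001
```

View pics/sc9.png

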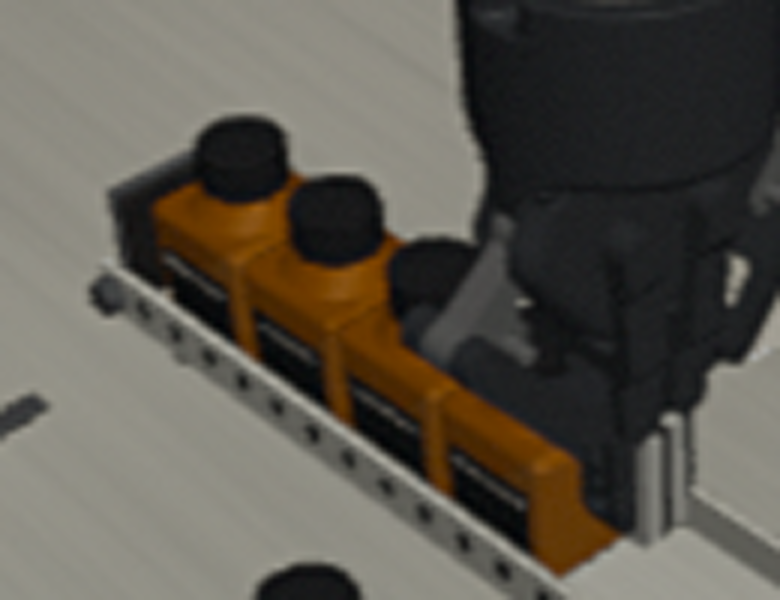

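```bash
python3 -m handwheel '0 0.4 0 0 0 0 0; 0 0.8 0 0 0 0 0'; python3 -m handwheel '0 0.3 0 0 0 0 0; 0 0.6 0 0 0 0 0'
```

```text
clock: 12.65
tcp_pos: [0.5703, -0.018, -0.0122]
orientation: [-3.14, -0.089, 0.0]
contact_force: [0.5, 3.2, 0.6]
grip_width: 0.0
clock: 12.9
tcp_pos: [0.5703, -0.0186, -0.0122]
orientation: [-3.14, -0.089, 0.0]
contact_force: [0.7, 4.2, 0.2]
grip_width: -0.0002
```

```bash
python3 -m handwheel '0 0.4 0 0 0 0 0; 0 0.8 0 0 0 0 0'; python3 -m handwheel '0 0.3 0 0 0 0 0; 0 0.6 0 0 0 0 0'
```

```text
clock: 13.15
tcp_pos: [0.5704, -0.0194, -0.0122]
orientation: [-3.14, -0.088, -0.0]
contact_force: [0.5, 3.4, 1.4]
grip_width: -0.0
clock: 13.4
tcp_pos: [0.5704, -0.02, -0.0122]
orientation: [-3.14, -0.088, -0.0]
contact_force: [0.1, 2.4, 1.9]
grip_width: -0.0
```

```bash
python3 -m handwheel '0 0.4 0 0 0 0 0; 0 0.8 0 0 0 0 0'; python3 -m handwheel '0 0.4 0 0 0 0 0; 0 0.8 0 0 0 0 0'
python3 - <<'E'
from h import *
f=grab_frame("scene"); g=f["pixels"][130:200,165:265,::-1]; cv2.imwrite("pics/sc10.png",cv2.resize(g,None,fx=8,fy=8,interpolation=cv2.INTER_CUBIC))
E
```

```text
clock: 13.65
tcp_pos: [0.5705, -0.0208, -0.0122]
orientation: [-3.14, -0.089, -0.0]
contact_force: [-0.3, 2.4, 0.8]
grip_width: 0.0
clock: 13.9
tcp_pos: [0.5705, -0.0216, -0.0122]
orientation: [-3.14, -0.088, 0.0]
contact_force: [-0.7, 2.1, 0.5]
grip_width: 0.0002
```

View pics/sc10.png

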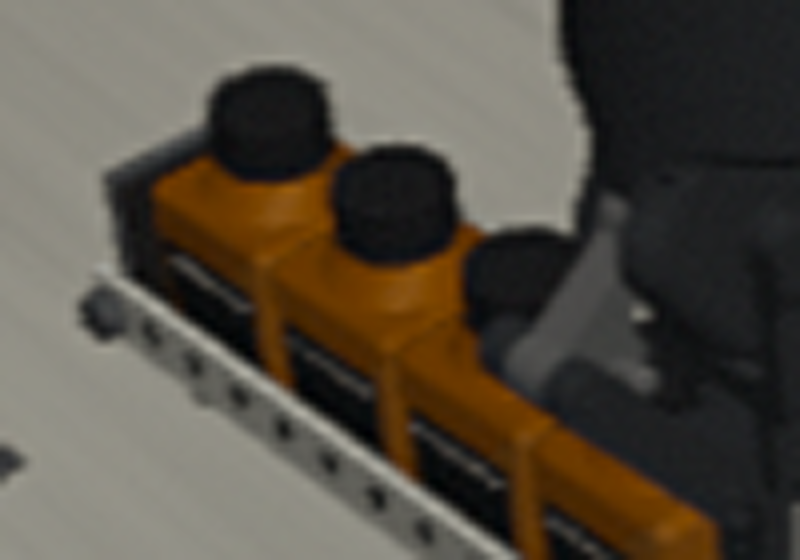

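A few mm of dark plate are still visible at (110–150,190), part of it the plate's own thickness. Continuing in small steps.

```bash
for i in 1; do python3 -m handwheel '0 0.4 0 0 0 0 0; 0 0.8 0 0 0 0 0'; done; python3 -m handwheel '0 0.4 0 0 0 0 0; 0 0.8 0 0 0 0 0'; python3 -m handwheel '0 0.4 0 0 0 0 0; 0 0.8 0 0 0 0 0'
```

```text
clock: 14.2
tcp_pos: [0.5706, -0.0224, -0.0122]
orientation: [-3.14, -0.089, -0.0]
contact_force: [-0.6, 2.6, 0.5]
grip_width: 0.0
clock: 14.45
tcp_pos: [0.5706, -0.0232, -0.0122]
orientation: [-3.14, -0.088, -0.0]
contact_force: [-0.7, 2.2, 0.6]
grip_width: -0.0002
clock: 14.7
tcp_pos: [0.5706, -0.024, -0.0122]
orientation: [-3.14, -0.089, 0.0]
contact_force: [0.7, 2.0, 1.4]
grip_width: -0.0003
```

```bash
python3 -m handwheel '0 0.4 0 0 0 0 0; 0 0.8 0 0 0 0 0'
python3 - <<'E'
from h import *
f=grab_frame("scene"); g=f["pixels"][130:200,165:265,::-1]; cv2.imwrite("pics/sc11.png",cv2.resize(g,None,fx=8,fy=8,interpolation=cv2.INTER_CUBIC))
E
```

```text
clock: 14.95
tcp_pos: [0.5707, -0.0248, -0.0122]
orientation: [-3.14, -0.089, 0.0]
contact_force: [0.1, 3.2, 0.8]
grip_width: -0.0001
```

View pics/sc11.png

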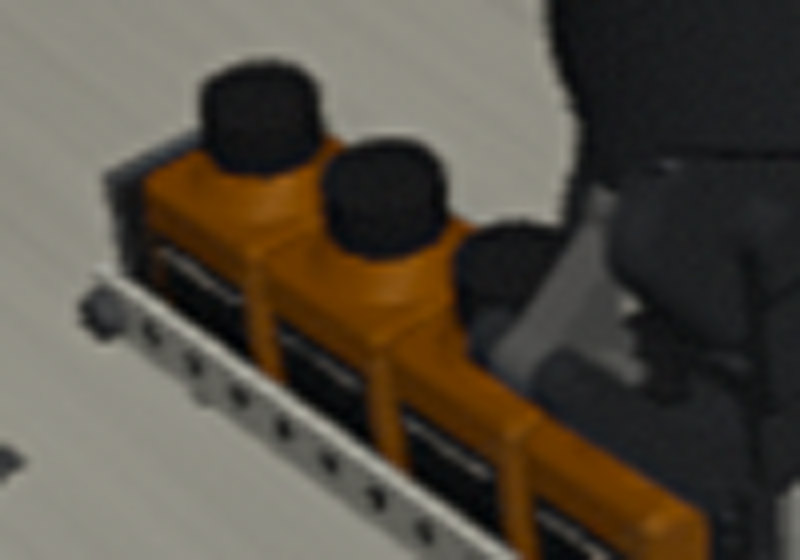

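```bash
python3 -m handwheel '0 0.4 0 0 0 0 0; 0 0.8 0 0 0 0 0; 0 1.2 0 0 0 0 0'; python3 -m handwheel '0 0.4 0 0 0 0 0; 0 0.8 0 0 0 0 0'; python3 -m handwheel '0 0.4 0 0 0 0 0; 0 0.8 0 0 0 0 0'
```

```text
clock: 15.38
tcp_pos: [0.5708, -0.026, -0.0122]
orientation: [-3.14, -0.089, -0.0]
contact_force: [0.2, 2.5, 0.7]
grip_width: -0.0001
clock: 15.62
tcp_pos: [0.5708, -0.0268, -0.0122]
orientation: [-3.14, -0.088, 0.0]
contact_force: [-0.9, 1.8, 0.6]
grip_width: -0.0002
clock: 15.88
tcp_pos: [0.5708, -0.0276, -0.0122]
orientation: [-3.14, -0.088, 0.0]
contact_force: [-0.1, 2.5, 0.3]
grip_width: -0.0002
```

```bash
python3 -m handwheel '0 0.4 0 0 0 0 0; 0 0.8 0 0 0 0 0'; python3 -m handwheel '0 0.4 0 0 0 0 0; 0 0.8 0 0 0 0 0'
```

```text
clock: 16.12
tcp_pos: [0.5709, -0.0283, -0.0122]
orientation: [-3.14, -0.088, 0.0]
contact_force: [-1.2, 4.3, 1.5]
grip_width: 0.0003
clock: 16.38
tcp_pos: [0.5709, -0.0282, -0.0122]
orientation: [-3.139, -0.09, 0.0]
contact_force: [-0.7, 6.9, 1.9]
grip_width: -0.0001
```

TCP has stopped advancing and the force is rising (4.3 → 6.9 N), so the row has met the stop. Checking.

```bash
python3 -m handwheel '0 0.4 0 0 0 0 0; 0 0.8 0 0 0 0 0'
python3 - <<'E'
from h import *
f=grab_frame("scene"); g=f["pixels"][120:220,160:290,::-1]; cv2.imwrite("pics/sc12.png",cv2.resize(g,None,fx=6,fy=6,interpolation=cv2.INTER_CUBIC))
E
```

```text
clock: 16.62
tcp_pos: [0.5708, -0.0283, -0.0122]
orientation: [-3.139, -0.09, 0.001]
contact_force: [-1.0, 7.2, 2.4]
grip_width: -0.0002
```

View pics/sc12.png

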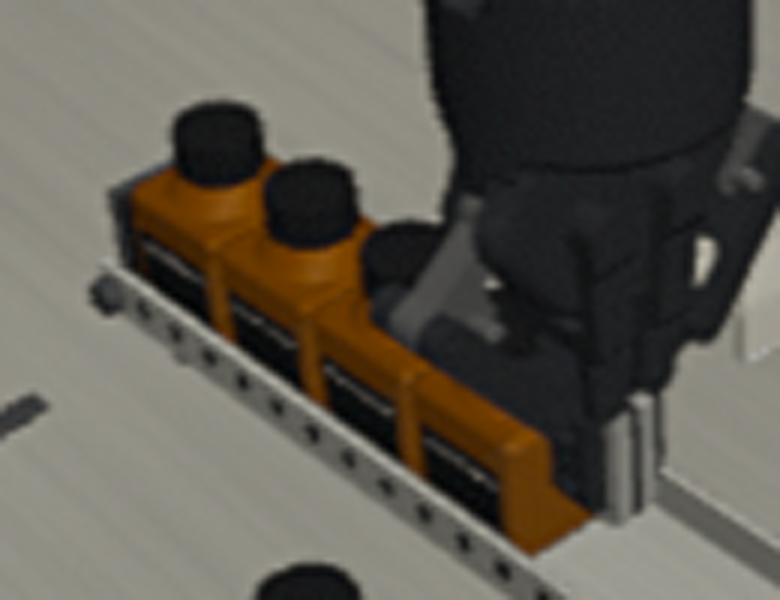

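The leading bottle is flush on the plate at (130,200) and all four are touching. Backing off slowly, then up.

```bash
python3 -m handwheel '0 -1 0 0 0 0 0; 0 -2 0 0 0 0 0; 0 -4 0 0 0 0 0; 0 -8 0 0 0 0 0; 0 -14 0 0 0 0 0; 0 -22 0 0 0 0 0; 0 -30 0 0 0 0 0; 0 -40 0 0 0 0 0; 0 -50 0 0 0 0 0; 0 -50 -30 0 0 0 0; 0 -50 -70 0 0 0 0; 0 -50 -110 0 0 0 0'
python3 -m handwheel '0 -20 -40 0 0 0 0; 0 -60 -60 0 0 0 0; 0 -110 -70 0 0 0 0; 0 -160 -80 0 0 0 0; 0 -200 -80 0 0 0 0; 0 -200 -80 0 0 0 0'
python3 - <<'E'
from h import *
f=grab_frame("top");cv2.imwrite("pics/top13.png",f["pixels"][:,:,::-1])
for c,s in caps(f,(255,180,445,212)): print(c.round(1),s,cast(f,[c],0.073)[0].round(4))
f=grab_frame("scene"); cv2.imwrite("pics/scene13.png",f["pixels"][:,:,::-1])
E
```

```text
clock: 18.18
tcp_pos: [0.5679, 0.0205, 0.0988]
orientation: [3.14, 0.089, -0.001]
contact_force: [0.6, 0.0, 1.1]
grip_width: -0.0001
clock: 18.92
tcp_pos: [0.5555, 0.2249, 0.1775]
orientation: [-3.138, -0.1, 0.001]
contact_force: [-0.2, -0.7, -0.6]
grip_width: -0.0002
[419.5 196.9] [401 183  31  29 388] [ 0.5736 -0.1858  0.073 ]
[365.2 195.2] [357 187  18  18 245] [ 0.5752 -0.1018  0.073 ]
[391.6 194. ] [383 186  18  17 250] [ 0.5777 -0.1428  0.073 ]
[338.6 196.6] [330 188  18  18 238] [ 0.5724 -0.0604  0.073 ]
```

View pics/top13.png

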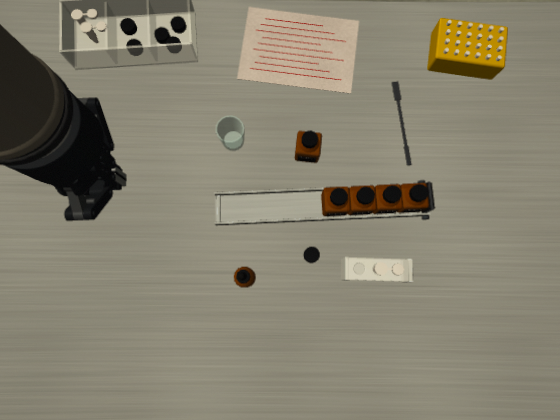

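View pics/scene13.png

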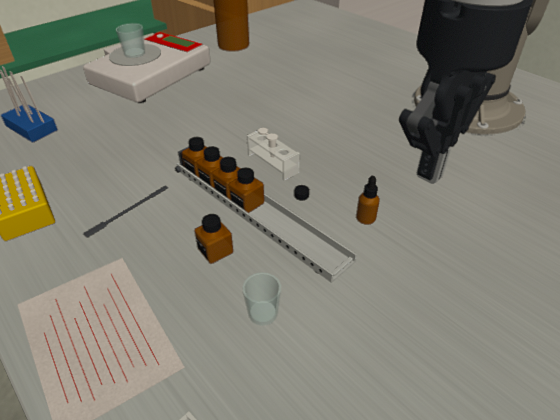

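Run:
```python
from h import *
f=grab_frame("top");g=f["pixels"][170:230,310:445,::-1]; g=cv2.convertScaleAbs(g,alpha=1.8,beta=15);cv2.imwrite("pics/c14.png",cv2.resize(g,None,fx=5.8,fy=5.8,interpolation=cv2.INTER_CUBIC))
f=grab_frame("scene");g=f["pixels"][130:220,165:280,::-1]; g=cv2.convertScaleAbs(g,alpha=1.8,beta=15);cv2.imwrite("pics/s14.png",cv2.resize(g,None,fx=6.5,fy=6.5,interpolation=cv2.INTER_CUBIC))
# stop face lower edge from first picture, cast at lip height
i=grab_frame("top")
a=np.array([.561,.137]);u=np.array([.0559,-.9984])
for z in(.010,.022): print(z,[((c-a)@u).round(4) for c in cast(i,[(419.1,184.1),(422.2,212.8)],z)[:,:2]])
print("last cap s",((cast(i,[(338.6,196.6)],.073)[0,:2]-a)@u).round(4),"-> lead face +.147")
```

```text
0.01 [np.float64(0.3483), np.float64(0.348)]
0.022 [np.float64(0.3438), np.float64(0.3435)]
last cap s 0.1977 -> lead face +.147
```

View pics/c14.png

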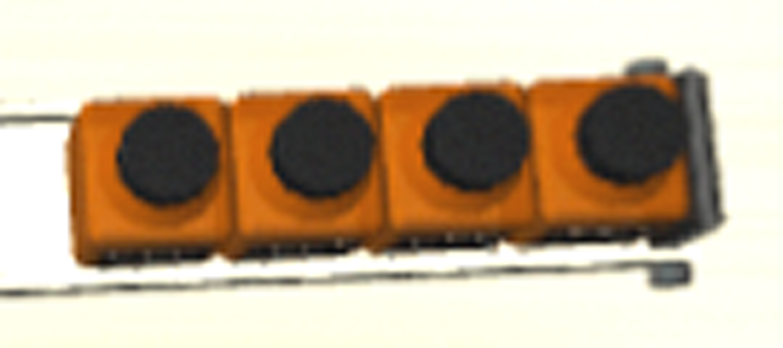

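View pics/s14.png

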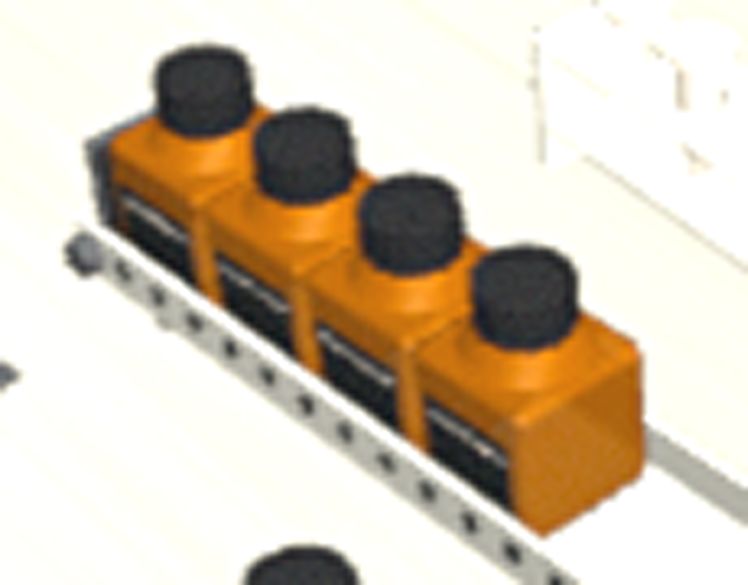

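The row is flush on the stop. The lead face computes to s = 0.345, and the rubber face to 0.344–0.348. All four bottles are upright and touching, so I'm handing in.

Run:
```python
from bench import workorder
print(workorder.hand_in())
```

```text
the job is handed in; nothing more can be done
None
```

The four bottles now stand touching in a row, home against the end stop. The hand is clear and the job is handed in; the clock read about 19 s at my last move. No verdict was reported.

- **Push:** I pushed the row about 94 mm from the loading end with the shut fingers, slowing to under 4 mm/s near the stop. The force was about 3 N while sliding. I stopped when the tool stalled at about 7 N, then backed off along the rail and lifted away.
- **Last checks:** Cap spacing along the rail was 41 to 41.5 mm, the same as at the start. The lead bottle's face came out at 345 mm along the rail, against 344 to 348 mm for the rubber face. The bottles look upright, and the other items on the counter look unmoved by eye.
- **Fingertip offset:** The shut fingertips sat about 40 mm behind the reported tool position in both the scene and wrist cameras. I set the pushing height from the pictures instead.
- **Distance estimate:** My first estimate of the travel (84 mm) was about 10 mm short because I had taken the stop's lower edge for its top. I finished the approach by force and pictures.

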